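# Line up the microscope objectives by height

## Robot

A 6-joint arm with a two-finger parallel gripper is mounted at the origin on the work surface. World frame = base frame: x ahead of the robot, y to its left, z up, the work surface at z = 0. Lengths are in m, angles in rad, forces in N, time in s.
With the tool pointing down it reaches from about 0.35 to 0.975 m from the base axis. Payload 4.9 kg.
Tool frame: the origin (TCP) lies at the very end of the fingers, on their centre line; the grasp point (between the pads) lies 19 mm behind it; z points along the fingers, y is the line along which they close (so a half turn about z gives the same grasp; the last joint's range is limited). The gripper opens to 85 mm and grips with 20 to 120 N. Pads are 22 mm wide; open, the fingers measure 114 mm over their backs; the gripper's body (76 mm by 85 mm) begins 54 mm behind the grasp point. The pads swing forward as they close: fully open they stand 13 mm farther back than shut.
Start: joints at [1.015, 0.053, 1.613, -0, 1.476, -0.119], TCP at [0.264, 0.566, 0.231] pointing down, gripper open.
Joint ranges: [-3.01, 3.01], [-1.01, 2.22], [0.06, 2.58], [-1.02, 4.17], [0.09, 2.62], [-3.14, 3.14]. Speed limits (rad/s): [2.57, 2.57, 3.14, 3.14, 3.14, 3.14].

## Interface

Orientations are given as a rotation vector (axis times angle).
In Python, from station import ctrl, imaging gives the robot as it stands.
- The arm moves only by the tool play_rows, never from a script. Its argument "series" is a list of rows, each a list of 3 entries, a list of its own where there are three numbers: the opening, from 0 (shut) to 1 (fully open), then the shift along the tool's x, y, z each as a share of 0.05 m, from -1 to 1, then the turn, a rotation vector about the tool's x, y, z each as a share of 8 degrees, from -1 to 1. In form: [[grip, [dx, dy, dz], [ax, ay, az]], ...]. A call has 1 to 8 rows; each row shifts and turns the commanded pose from where the row before left it, along the tool's axes as they then stand; what a row does not reach is not made up. A row lasts 1/8 s, in which the tool goes at most 62.5 mm and 10.7 degrees, less where a joint would pass 70% of its speed; a pose out of reach is approached as far as the arm can. A call with a number of a shift or a turn outside -1 to 1 is refused whole. A call with a gripper value outside its range is refused whole. The fingers move at their own pace and stop on an object; "force" is the grip in N (left out, the last holds). Time passes only in rows, so rows that do not move let the fingers close. It gives the time, the measured TCP pose, the force, the opening and the grip force at its end, in the units of the state.
- ctrl.get_obs(): the state, without advancing time (a new reading comes with each control period).
- imaging.get_image(name): name is "scene" or "top"; returns a dict with "color" (400x640x3 uint8, blue, green, red), "fx", "fy", "cx", "cy" (pixels), "extrinsics" (4x4, takes a point from world to camera coordinates). Camera axes: x right, y down, z forward; pixel columns grow to the right and rows downward; lengths in m; the calibration is good to about 2 mm. A picture is of the moment at which its call begins. There is no depth.
- ctrl.finish_job(): hands the job in; it is judged then, once.
The state is a dict: "t": time; "q": joint angles; "dq": joint speeds; "effort": joint torques, N m; "tool_pos": TCP position; "tool_rot": TCP orientation; "contact_force": force on the tool from outside, world axes, zero at the start; "wrist_torque": the same for the moment, N m; "opening": finger opening in m; "grip_force": force on a finger pad.
Only numpy, scipy, OpenCV 4.12 (cv2) and the standard library are available. Lean on these libraries where they do the work, as an engineer would, in place of code of your own. Each camera call takes 0.05 s, during which the arm holds its last target. There are 200 camera calls.

## Task

Stand the four microscope objectives on the round pads of the storage board, one to a pad, lens up, in order of height: the shortest on the pad next to the red end stop, the tallest at the other end. Centre each foot on its pad and set it down gently, not dropped, and leave the amber oil bottle standing where it is.

Things in the scene. Friction and masses are not known exactly. Their poses are not given: they have to be found in the camera images.
- objective_red (a point): The shortest of four loose microscope objectives, 35 mm tall, with a red ring round its shoulder, seen from above too. Round steel barrel 32 mm across on a 34 mm foot 5 mm high; from 11 mm below the top it narrows to a 16 mm dark nose with the lens. 0.06 to 0.23 kg. Stands upright on the table, lens and z axis up. This point: its centre, on the axis, half-way up.
- objective_yellow (a point): The second shortest of four loose microscope objectives, 47 mm tall, with a yellow ring round its shoulder, seen from above too. Round steel barrel 32 mm across on a 34 mm foot 5 mm high; from 11 mm below the top it narrows to a 16 mm dark nose with the lens. 0.06 to 0.23 kg. Stands upright on the table, lens and z axis up. This point: its centre, on the axis, half-way up.
- objective_blue (a point): The second tallest of four loose microscope objectives, 59 mm tall, with a blue ring round its shoulder, seen from above too. Round steel barrel 32 mm across on a 34 mm foot 5 mm high; from 11 mm below the top it narrows to a 16 mm dark nose with the lens. 0.06 to 0.23 kg. Stands upright on the table, lens and z axis up. This point: its centre, on the axis, half-way up.
- objective_white (a point): The tallest of four loose microscope objectives, 71 mm tall, with a white ring round its shoulder, seen from above too. Round steel barrel 32 mm across on a 34 mm foot 5 mm high; from 11 mm below the top it narrows to a 16 mm dark nose with the lens. 0.06 to 0.23 kg. Stands upright on the table, lens and z axis up. This point: its centre, on the axis, half-way up.
- pad_a: The first of four round black rubber pads, 54 mm across, 3 mm thick, fixed 75 mm apart in a straight row (a, b, c, d towards +y) on a white board 370 x 75 x 12 mm that lies flat, long side along the row; its place and turn vary. Origin: centre of the pad's underside; objectives stand on its top, 3 mm higher and 15 mm above the table. y axis along the row, z up.
- pad_b: The second of four round black rubber pads, 54 mm across, 3 mm thick, fixed 75 mm apart in a straight row (a, b, c, d towards +y) on a white board 370 x 75 x 12 mm that lies flat, long side along the row; its place and turn vary. Origin: centre of the pad's underside; objectives stand on its top, 3 mm higher and 15 mm above the table. y axis along the row, z up.
- pad_c: The third of four round black rubber pads, 54 mm across, 3 mm thick, fixed 75 mm apart in a straight row (a, b, c, d towards +y) on a white board 370 x 75 x 12 mm that lies flat, long side along the row; its place and turn vary. Origin: centre of the pad's underside; objectives stand on its top, 3 mm higher and 15 mm above the table. y axis along the row, z up.
- pad_d: The fourth of four round black rubber pads, 54 mm across, 3 mm thick, fixed 75 mm apart in a straight row (a, b, c, d towards +y) on a white board 370 x 75 x 12 mm that lies flat, long side along the row; its place and turn vary. Origin: centre of the pad's underside; objectives stand on its top, 3 mm higher and 15 mm above the table. y axis along the row, z up.
- stop_red: Red end stop, a low block (60 mm across the board, 20 mm along it, 10 mm high) fixed on the board at one end of the row, 55 mm beyond the centre of the nearest pad: either pad a or pad d. A like stop in grey is at the other end. Origin: centre of its underside, 12 mm above the table; y axis along the row.
- bottle (a point): Small amber glass immersion-oil bottle with a black cap, 28 mm across and 46 mm tall, loose, standing among the objectives. It stays where it is. This point is its centre, on the axis, 23 mm above its foot.

How it is judged:
At the end, for the whole second after the job is handed in: Counting from the pad next to the red stop, the objectives stand in the order 35 mm (red ring), 47 mm (yellow), 59 mm (blue), 71 mm (white), one on each pad, each within 12 mm of its pad's centre, resting on it (within 5 mm in height), upright within 0.15 rad, released and at rest (((horizontal distance between stop_red and pad_a below 0.09 m and horizontal distance between objective_red and pad_a below 0.012 m and z of objective_red in the frame of pad_a between 0.0155 and 0.0255 m and horizontal distance between objective_yellow and pad_b below 0.012 m and z of objective_yellow in the frame of pad_b between 0.0215 and 0.0315 m and horizontal distance between objective_blue and pad_c below 0.012 m and z of objective_blue in the frame of pad_c between 0.0275 and 0.0375 m and horizontal distance between objective_white and pad_d below 0.012 m and z of objective_white in the frame of pad_d between 0.0335 and 0.0435 m) or (horizontal distance between stop_red and pad_d below 0.09 m and horizontal distance between objective_red and pad_d below 0.012 m and z of objective_red in the frame of pad_d between 0.0155 and 0.0255 m and horizontal distance between objective_yellow and pad_c below 0.012 m and z of objective_yellow in the frame of pad_c between 0.0215 and 0.0315 m and horizontal distance between objective_blue and pad_b below 0.012 m and z of objective_blue in the frame of pad_b between 0.0275 and 0.0375 m and horizontal distance between objective_white and pad_a below 0.012 m and z of objective_white in the frame of pad_a between 0.0335 and 0.0435 m)) and angle between each of objective_red, objective_yellow, objective_blue, objective_white's own z axis and vertical below 0.15 rad and linear speed of each of obj_red, obj_yellow, obj_blue, obj_white below 0.02 m/s); the robot touches nothing.
It fails at once if the red-ringed objective is let go more than 30 mm above its standing height on the pads (height (world z) of objective_red above 0.0625 m and contact force between the fingers and obj_red below 0.05 N).
It fails at once if the yellow-ringed objective is let go more than 30 mm above its standing height on the pads (height (world z) of objective_yellow above 0.0685 m and contact force between the fingers and obj_yellow below 0.05 N).
It fails at once if the blue-ringed objective is let go more than 30 mm above its standing height on the pads (height (world z) of objective_blue above 0.0745 m and contact force between the fingers and obj_blue below 0.05 N).
It fails at once if the white-ringed objective is let go more than 30 mm above its standing height on the pads (height (world z) of objective_white above 0.0805 m and contact force between the fingers and obj_white below 0.05 N).
It fails at once if the amber oil bottle is moved by more than 30 mm or tipped over (distance of bottle from where it was at the start of the episode above 0.03 m or angle between bottle's own z axis and vertical above 0.5 rad).
It also fails if it takes over 109 s, if anything falls off the work surface, if the arm or the gripper's body presses on something with over 40 N, if the wrist force passes 120 N, or if a joint passes its speed limit or range.

## Working session

There is one attempt and no reset: what is moved stays moved. The work goes in short steps, Python scripts to look and compute and a tool call to move; the robot and the scene stay as the last step left them, time stands still between calls to the robot, and variables do not carry over. Pictures are saved under pics/ and viewed, at most 14 in all, crops included, and the job is handed in when it is done.

Besides the shell and the picture viewer there is one more tool, called as name([rows], argument=value, ...), one row to a line, values as JSON. play_rows: Moves the arm, as the interface text tells. Shift numbers are shares of 0.05 m and turn numbers shares of 8 degrees, none past 1 either way. Its arguments: {"type":"object","properties":{"series":{"type":"array"},"force":{"type":"number"}},"required":["series"]}

```bash
mkdir -p pics; ls; python3 - <<'E'
from station import ctrl, imaging
import cv2,pickle
o=ctrl.get_obs();print(o)
d={}
for n in("top","scene"):
    d[n]=imaging.get_image(n);cv2.imwrite(f"pics/{n}0.png",d[n]["color"]);print(n,d[n]["fx"],d[n]["fy"],d[n]["cx"],d[n]["cy"],d[n]["extrinsics"])
pickle.dump(d,open("d0.pkl","wb"))
E
```

```text
pics
{'t': 0.0, 'q': array([ 1.01500994e+00,  5.33374467e-02,  1.61429237e+00,  1.97395526e-05,
        1.47600772e+00, -1.19000564e-01]), 'dq': array([ 6.39522441e-04,  1.00151140e-03, -1.85365087e-05, -2.27179589e-03,
       -2.83658509e-04, -5.75510796e-04]), 'effort': array([ 8.88747709e-04, -3.93702221e+01, -3.70167804e+01, -1.44067344e-04,
        7.30779153e-03,  1.71789143e-06]), 'tool_pos': array([0.2640568 , 0.5657913 , 0.23007603]), 'tool_rot': array([-6.80512473e-01, -3.06628910e+00,  3.02011827e-03]), 'contact_force': array([0.12062538, 0.76963157, 0.59270786]), 'wrist_torque': array([-0.03082468,  0.02360721,  0.00636226]), 'grip_force': 0.0, 'opening': 0.08567684334143515}
top 513.7936986246285 513.7936986246285 323.24728154182753 196.0493725684103 [[-1.53639290e-02 -9.99881945e-01 -2.11589271e-04  1.42917643e-02]
 [-9.79350417e-01  1.50911095e-02 -2.01606100e-01  5.74246201e-01]
 [ 2.01585492e-01 -2.89024176e-03 -9.79466659e-01  1.16509726e+00]
 [ 0.00000000e+00  0.00000000e+00  0.00000000e+00  1.00000000e+00]]
scene 419.4792488133746 419.4792488133746 318.14247800159825 193.72707936923527 [[-0.31471065  0.94918106  0.00353752  0.15580936]
 [ 0.71729269  0.24026324 -0.65403729 -0.35146874]
 [-0.62164974 -0.20329507 -0.75645404  1.19159764]
 [ 0.          0.          0.          1.        ]]
```

View pics/top0.png

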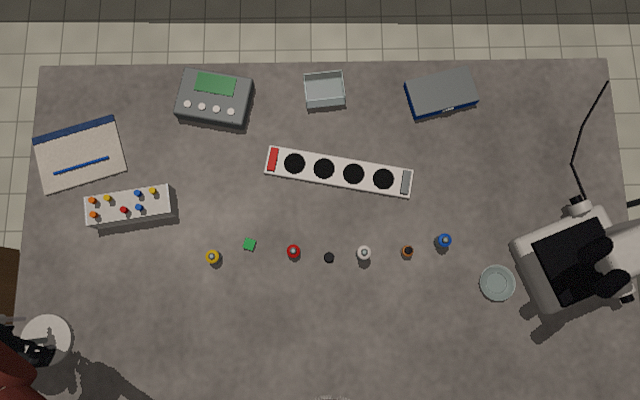

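View pics/scene0.png

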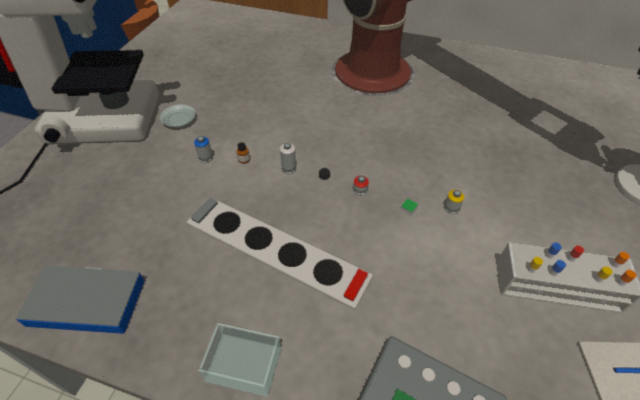

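The top view shows the red stop at the left (272,160), which is the +y end, so it is next to pad d. The pads are at about (294,163), (324,168), (353,174) and (383,179). The objectives are yellow (213,257), red (293,252), white (364,254) and blue (444,241). The bottle is at (407,251), and a black disc (329,258) and a green block (249,244) lie between them. The scene view agrees.

```bash
cat > h.py <<'E'
import numpy as np,cv2
def ray(im,u,v,z):
    E=im["extrinsics"];R=E[:3,:3];c=-R.T@E[:3,3]
    d=R.T@np.array([(u-im["cx"])/im["fx"],(v-im["cy"])/im["fy"],1]);return (c+d*(z-c[2])/d[2])
def proj(im,p):
    q=im["extrinsics"]@np.append(p,1);return im["fx"]*q[0]/q[2]+im["cx"],im["fy"]*q[1]/q[2]+im["cy"]
def blobs(im,lo,hi,box,amin=8):
    x0,y0,x1,y1=box;hsv=cv2.cvtColor(im["color"],cv2.COLOR_BGR2HSV)[y0:y1,x0:x1]
    n,_,s,c=cv2.connectedComponentsWithStats(cv2.inRange(hsv,lo,hi))
    return [(c[i]+[x0,y0],s[i,4],s[i,:4]+[x0,y0,0,0]) for i in range(1,n) if s[i,4]>=amin]
E
python3 - <<'E'
import pickle;from h import *
d=pickle.load(open("d0.pkl","rb"))
for n,bx in(("top",(260,140,420,205)),("scene",(180,195,380,310))):
    im=d[n]
    P=[b for b in blobs(im,(0,0,0),(180,255,50),bx,100)]
    for c,a,s in P:print(n,"pad",c.round(1),a,ray(im,*c,.015).round(4))
    for c,a,s in blobs(im,(0,150,80),(8,255,255),bx,40):print("stop",c.round(1),a,ray(im,*c,.022).round(4))
H=dict(yellow=.047,red=.035,blue=.059,white=.071)
top={"yellow":(213,257),"red":(293,252),"white":(364,254),"blue":(444,241),"bottle":(407,251)}
rng=dict(yellow=((18,120,90),(35,255,255)),red=((0,150,90),(8,255,255)),blue=((100,120,60),(125,255,255)))
sc={"yellow":(455,200),"red":(361,184),"white":(288,157),"blue":(203,148),"bottle":(243,153)}
for k,r in rng.items():
    for n,g in(("top",top[k]),("scene",sc[k])):
        for c,a,s in blobs(d[n],*r,(g[0]-15,g[1]-20,g[0]+15,g[1]+20),10):
            print(k,n,c.round(1),a,s,ray(d[n],*c,H[k]-.009).round(4))
t=d["top"]["color"];s=d["scene"]["color"]
row=lambda im,g:np.hstack([cv2.resize(im[y-16:y+16,x-16:x+16],(160,160),interpolation=cv2.INTER_CUBIC) for x,y in [g[k] for k in ("yellow","red","white","blue","bottle")]])
cv2.imwrite("pics/z.png",np.vstack([row(t,top),row(s,sc)]))
E
```

```text
top pad [294.  163.2] 318 [0.6684 0.0772 0.015 ]
top pad [323.4 168.2] 318 [0.6542 0.0038 0.015 ]
top pad [353.  173.4] 322 [ 0.6398 -0.0697  0.015 ]
top pad [382.8 178.5] 321 [ 0.6255 -0.1433  0.015 ]
stop [272.2 158.9] 169 [0.6783 0.1309 0.022 ]
scene pad [226.4 222.3] 403 [ 0.6295 -0.144   0.015 ]
scene pad [258.1 237.8] 440 [ 0.6437 -0.0705  0.015 ]
scene pad [291.7 254.3] 483 [0.6579 0.0028 0.015 ]
scene pad [327.6 271.9] 531 [0.6722 0.0763 0.015 ]
stop [355.3 284.4] 332 [0.6845 0.1301 0.022 ]
yellow top [211.9 256.3] 115 [205 250  14  14] [0.4371 0.2709 0.038 ]
yellow scene [455.3 196.8] 124 [448 190  17  13] [0.443  0.2695 0.038 ]
red top [293. 251.] 101 [287 245  13  13] [0.4478 0.0799 0.026 ]
red scene [360.5 182.5] 90 [354 177  14  11] [0.4544 0.0793 0.026 ]
blue top [443.9 239.9] 104 [438 234  14  13] [ 0.4662 -0.2772  0.05  ]
blue scene [201.5 142.4] 86 [194 137  15  10] [ 0.4718 -0.2765  0.05  ]
```

View pics/z.png

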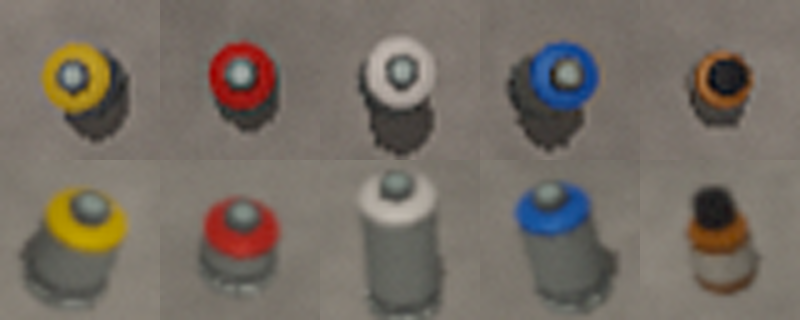

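```bash
cat > go.py <<'E'
import sys,numpy as np
from scipy.spatial.transform import Rotation as R
from station import ctrl
def go(*p):
    o=ctrl.get_obs();r=R.from_rotvec(o["tool_rot"]);T=R.from_matrix([[0,1,0],[1,0,0],[0,0,-1]])
    print("pos",o["tool_pos"].round(4),"F",o["contact_force"].round(1),"t",round(o["t"],1),"open",round(o["opening"],4),
      "turn",np.degrees((r.inv()*T).as_rotvec()/8).round(2))
    if p: print("shift shares",(r.inv().apply(np.array(p)-o["tool_pos"])/.05).round(2))
if __name__=="__main__": go(*map(float,sys.argv[1:]))
E
python3 go.py; python3 - <<'E'
import pickle;from h import *
d=pickle.load(open("d0.pkl","rb"))
for n,g in(("top",(363.5,251.5)),("scene",(287,148.5))):print("white",ray(d[n],*g,.062).round(4))
for n,g in(("top",(407,250)),("scene",(243,153))):print("bottle",ray(d[n],*g,.03).round(4))
E
```

```text
pos [0.2641 0.5658 0.2302] F [-0.4  0.1 -0.1] t 0.1 open 0.0852 turn [-0.01  0.01  8.12]
white [ 0.4407 -0.086   0.062 ]
white [ 0.4423 -0.0871  0.062 ]
bottle [ 0.4457 -0.1925  0.03  ]
bottle [ 0.4552 -0.1878  0.03  ]
```

play_rows([
  [1,[0,0,0],[0,0,1]],
  [1,[0,0,0],[0,0,1]],
  [1,[0,0,0],[0,0,1]],
  [1,[0,0,0],[0,0,1]],
  [1,[0,0,0],[0,0,1]],
  [1,[0,0,0],[0,0,1]],
  [1,[0,0,0],[0,0,1]],
  [1,[0,0,0],[0,0,1]],
], force=40)

```text
t: 1.1
tool_pos: [0.2642, 0.566, 0.2305]
tool_rot: [2.207, 2.235, -0.002]
contact_force: [0.6, -0.2, 0.6]
opening: 0.0855
grip_force: 0.0
```

```bash
python3 go.py .440 .270 .16
```

```text
pos [0.2642 0.566  0.2305] F [ 0.6 -0.2  0.6] t 1.1 open 0.0855 turn [-0.    0.01  0.09]
shift shares [-5.96  3.44  1.42]
```

play_rows([
  [0.9,[-0.85,0.49,0.2],[0,0,0.1]],
  [0.9,[-0.85,0.49,0.2],[0,0,0]],
  [0.9,[-0.85,0.49,0.2],[0,0,0]],
  [0.9,[-0.85,0.49,0.2],[0,0,0]],
  [0.9,[-0.85,0.49,0.2],[0,0,0]],
  [0.9,[-0.85,0.49,0.2],[0,0,0]],
  [0.9,[-0.85,0.49,0.2],[0,0,0]],
  [0.9,[0,0,0],[0,0,0]],
])

```text
t: 2.1
tool_pos: [0.4377, 0.2671, 0.1598]
tool_rot: [-2.223, -2.219, 0.004]
contact_force: [-0.5, 0.4, -0.4]
opening: 0.0765
grip_force: 0.0
```

```bash
python3 go.py .440 .270 .014; python3 - <<'E'
from station import imaging
import cv2,numpy as np
t=imaging.get_image("top")["color"];s=imaging.get_image("scene")["color"]
cv2.imwrite("pics/y1.png",np.hstack([cv2.resize(t[200:300,160:260],(400,400)),cv2.resize(s[120:220,400:500],(400,400))]))
E
```

```text
pos [0.4377 0.2671 0.1598] F [-0.5  0.4 -0.4] t 2.1 open 0.0765 turn [-0.02  0.01 -0.01]
shift shares [0.06 0.05 2.92]
```

View pics/y1.png

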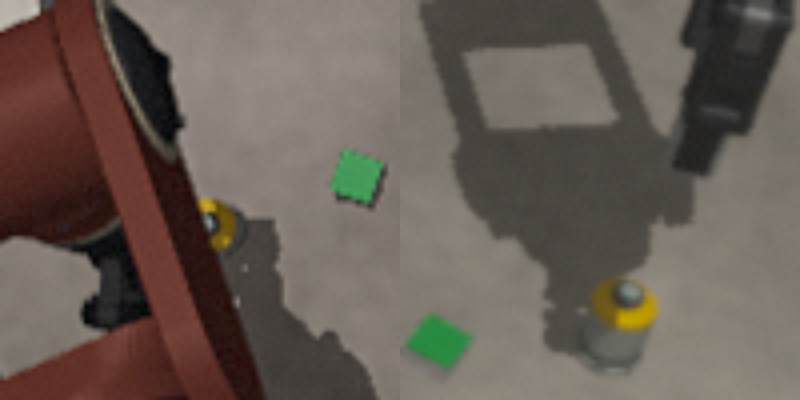

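The red arm link partly hides the yellow ring in the top crop (left half, about (215,225)). The scene crop shows yellow standing clear at (625,320), with open fingers above it, so I'll descend.

play_rows([
  [0.9,[0.06,0.05,0.8],[0,0,0]],
  [0.9,[0,0,0.8],[0,0,0]],
  [0.9,[0,0,0.7],[0,0,0]],
  [0.9,[0,0,0.4],[0,0,0]],
  [0.9,[0,0,0.2],[0,0,0]],
  [0,[0,0,0],[0,0,0]],
  [0,[0,0,0],[0,0,0]],
  [0,[0,0,0],[0,0,0]],
])

```text
t: 3.2
tool_pos: [0.4407, 0.2733, 0.0178]
tool_rot: [2.218, 2.224, 0.003]
contact_force: [-1.2, 0.5, 3.7]
opening: 0.0305
grip_force: 39.5
```

play_rows([
  [0,[0,0,0],[0,0,0]],
  [0,[0,0,0],[0,0,0]],
  [0,[0,0,0],[0,0,0]],
])

```text
t: 3.58
tool_pos: [0.4407, 0.2733, 0.0178]
tool_rot: [2.218, 2.224, 0.003]
contact_force: [-2.1, 0.4, 6.7]
opening: 0.0306
grip_force: 39.7
```

```bash
python3 go.py .656 .0033 .115
```

```text
pos [0.4407 0.2733 0.0178] F [-2.1  0.4  6.7] t 3.6 open 0.0306 turn [ 0.01 -0.01  0.02]
shift shares [-5.41  4.29 -1.94]
```

play_rows([
  [0,[0,0,-0.4],[0,0,0]],
  [0,[0,0,-0.6],[0,0,0]],
  [0,[-0.5,0.4,-0.4],[0,0,0]],
  [0,[-0.8,0.65,0],[0,0,0]],
  [0,[-0.8,0.65,0],[0,0,0]],
  [0,[-0.8,0.65,0],[0,0,0]],
  [0,[-0.8,0.65,0],[0,0,0]],
  [0,[-0.8,0.65,0],[0,0,0]],
])

```text
t: 4.58
tool_pos: [0.6239, 0.0466, 0.0862]
tool_rot: [2.218, 2.224, 0.0]
contact_force: [-0.4, 0.3, -1.1]
opening: 0.0302
grip_force: 39.8
```

play_rows([
  [0,[-0.6,0.5,0],[0,0,0]],
  [0,[-0.3,0.15,0],[0,0,0]],
  [0,[0,0,0],[0,0,0]],
  [0,[0,0,0],[0,0,0]],
])

```text
t: 5.08
tool_pos: [0.6547, 0.0044, 0.0859]
tool_rot: [-2.216, -2.225, 0.001]
contact_force: [0.2, 0.5, -2.0]
opening: 0.0309
grip_force: 39.8
```

```bash
python3 go.py .656 .0033 .0328; python3 - <<'E'
from station import imaging
from h import *
im=imaging.get_image("top")
for z in (0,):
  for c,a,s in blobs(im,(18,120,90),(35,255,255),(250,130,430,220),10): print(c,a,s)
im=imaging.get_image("scene")
for c,a,s in blobs(im,(18,120,90),(35,255,255),(150,150,400,320),10): print(c,a,s,ray(im,*c,.09))
cv2.imwrite("pics/y2.png",cv2.resize(im["color"][150:330,170:390],None,fx=3,fy=3))
E
```

```text
pos [0.6547 0.0044 0.0859] F [ 0.2  0.5 -2. ] t 5.1 open 0.0309 turn [-0.01 -0.    0.03]
shift shares [-0.02  0.03  1.06]
[295.42 225.1 ] 50 [293 219   6  12] [0.64455235 0.00806382 0.09      ]
```

View pics/y2.png

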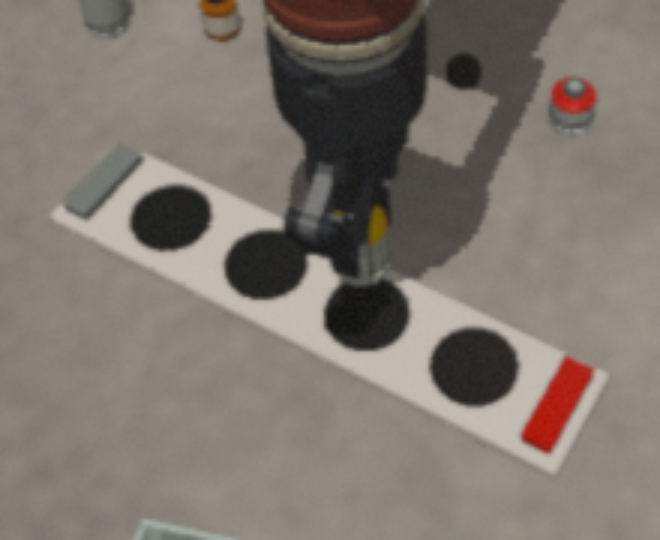

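Yellow hangs upright in the gripper just above the third black disc from the grey end (pad c, crop (367,313)). I'll lower it slowly.

play_rows([
  [0,[-0.02,0.03,0.4],[0,0,0]],
  [0,[0,0,0.3],[0,0,0]],
  [0,[0,0,0.15],[0,0,0]],
  [0,[0,0,0.1],[0,0,0]],
  [0,[0,0,0.06],[0,0,0]],
  [0,[0,0,0],[0,0,0]],
  [0,[0,0,0],[0,0,0]],
])

```text
t: 6.05
tool_pos: [0.6576, 0.0022, 0.0364]
tool_rot: [2.218, 2.224, 0.001]
contact_force: [0.1, 0.2, -0.8]
opening: 0.0301
grip_force: 39.9
```

```bash
python3 go.py .656 .0033 .0328
```

```text
pos [0.6576 0.0022 0.0364] F [ 0.1  0.2 -0.8] t 6.0 open 0.0301 turn [0.01 0.   0.02]
shift shares [ 0.02 -0.03  0.07]
```

play_rows([
  [0,[0,-0.03,0.04],[0,0,0]],
  [0,[0,0,0.02],[0,0,0]],
  [0,[0,0,0.02],[0,0,0]],
  [0,[0,0,0],[0,0,0]],
])

```text
t: 6.55
tool_pos: [0.656, 0.0023, 0.0328]
tool_rot: [2.218, 2.225, 0.0]
contact_force: [-2.8, -0.5, 4.3]
opening: 0.0304
grip_force: 40.4
```

play_rows([
  [0.9,[0,0,0],[0,0,0]],
  [0.9,[0,0,0],[0,0,0]],
  [0.9,[0,0,0],[0,0,0]],
  [0.9,[0,0,-0.4],[0,0,0]],
  [0.9,[0,0,-0.8],[0,0,0]],
  [0.9,[0,0,-0.8],[0,0,0]],
  [0.9,[0,0,0],[0,0,0]],
])

```text
t: 7.42
tool_pos: [0.6592, 0.002, 0.1389]
tool_rot: [2.212, 2.219, 0.011]
contact_force: [0.1, -0.2, 0.3]
opening: 0.0769
grip_force: 0.0
```

```bash
python3 go.py .451 .0796 .13
```

```text
pos [0.6592 0.002  0.1389] F [ 0.1 -0.2  0.3] t 7.4 open 0.0769 turn [0.08 0.01 0.02]
shift shares [ 1.57 -4.16  0.13]
```

play_rows([
  [0.9,[0.3,-0.8,0.03],[0,0,0]],
  [0.9,[0.3,-0.8,0.03],[0,0,0]],
  [0.9,[0.3,-0.8,0.03],[0,0,0]],
  [0.9,[0.3,-0.8,0.03],[0,0,0]],
  [0.9,[0.3,-0.8,0.03],[0,0,0]],
  [0.9,[0.07,-0.16,0],[0,0,0]],
  [0.9,[0,0,0],[0,0,0]],
  [0.9,[0,0,0],[0,0,0]],
])

```text
t: 8.43
tool_pos: [0.4486, 0.0799, 0.1249]
tool_rot: [2.218, 2.224, 0.001]
contact_force: [-0.3, 0.2, 0.7]
opening: 0.0768
grip_force: 0.0
```

```bash
python3 go.py .451 .0796 .008; python3 - <<'E'
from station import imaging
from h import *
for n,bx in(("top",(250,130,430,220)),("scene",(180,195,380,310))):
  im=imaging.get_image(n)
  for c,a,s in blobs(im,(18,120,90),(35,255,255),bx,10): print(n,c,a,s,ray(im,*c,.053))
  cv2.imwrite(f"pics/{n}3.png",cv2.resize(im["color"][130:280,260:420] if n=="top" else im["color"][150:300,220:380],(400,375)))
cv2.imwrite("pics/r3.png",np.hstack([cv2.imread("pics/top3.png"),cv2.imread("pics/scene3.png")]))
E
```

```text
pos [0.4486 0.0799 0.1249] F [-0.3  0.2  0.7] t 8.4 open 0.0768 turn [0.01 0.   0.02]
shift shares [-0.01  0.04  2.34]
top [324.69902913 163.82524272] 103 [318 158  14  12] [0.65520164 0.00069561 0.053     ]
scene [289.06818182 243.36363636] 176 [280 235  19  16] [6.60371524e-01 5.03741585e-04 5.30000000e-02]
```

View pics/r3.png

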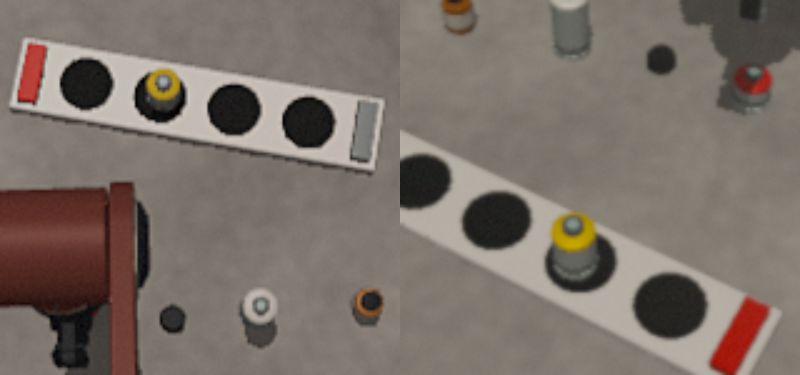

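Yellow stands upright on pad c, about 3 mm off centre. Red is under the open gripper, so I'll descend.

play_rows([
  [0.9,[0,0.03,0.8],[0,0,0]],
  [0.9,[0,0,0.7],[0,0,0]],
  [0.9,[0,0,0.4],[0,0,0]],
  [0.9,[0,0,0.25],[0,0,0]],
  [0.9,[0,0,0.17],[0,0,0]],
  [0.9,[0,0,0],[0,0,0]],
])

```text
t: 9.28
tool_pos: [0.449, 0.0801, 0.0082]
tool_rot: [-2.218, -2.224, 0.001]
contact_force: [-0.1, -0.7, -1.1]
opening: 0.0766
grip_force: 0.0
```

play_rows([
  [0,[0,0,0],[0,0,0]],
  [0,[0,0,0],[0,0,0]],
  [0,[0,0,0],[0,0,0]],
  [0,[0,0,0],[0,0,0]],
  [0,[0,0,0],[0,0,0]],
])

```text
t: 9.9
tool_pos: [0.4497, 0.0802, 0.0092]
tool_rot: [2.217, 2.224, 0.002]
contact_force: [-0.6, -0.2, 6.7]
opening: 0.0301
grip_force: 40.0
```

```bash
python3 go.py .6703 .0768 .09
```

```text
pos [0.4497 0.0802 0.0092] F [-0.6 -0.2  6.7] t 9.9 open 0.0301 turn [ 0.01 -0.    0.02]
shift shares [-0.08  4.41 -1.61]
```

play_rows([
  [0,[0,0,-0.4],[0,0,0]],
  [0,[0,0,-0.6],[0,0,0]],
  [0,[0,0.4,-0.6],[0,0,0]],
  [0,[0,0.8,0],[0,0,0]],
  [0,[0,0.8,0],[0,0,0]],
  [0,[0,0.8,0],[0,0,0]],
  [0,[-0.04,0.8,0],[0,0,0]],
  [0,[-0.04,0.5,0],[0,0,0]],
])

```text
t: 10.9
tool_pos: [0.6549, 0.0767, 0.087]
tool_rot: [-2.217, -2.224, 0.002]
contact_force: [-0.3, -0.2, -1.1]
opening: 0.0304
grip_force: 39.9
```

play_rows([
  [0,[0,0.3,0],[0,0,0]],
  [0,[0,0,0],[0,0,0]],
  [0,[0,0,0],[0,0,0]],
])

```text
t: 11.28
tool_pos: [0.6679, 0.0769, 0.0874]
tool_rot: [-2.217, -2.224, 0.002]
contact_force: [-0.5, 0.0, -1.1]
opening: 0.0301
grip_force: 39.9
```

```bash
python3 go.py .6703 .0775 .0245
```

```text
pos [0.6679 0.0769 0.0874] F [-0.5  0.  -1.1] t 11.3 open 0.0301 turn [-0.01  0.    0.02]
shift shares [0.01 0.05 1.26]
```

play_rows([
  [0,[0,0.04,0.5],[0,0,0]],
  [0,[0,0,0.35],[0,0,0]],
  [0,[0,0,0.2],[0,0,0]],
  [0,[0,0,0.1],[0,0,0]],
  [0,[0,0,0.05],[0,0,0]],
  [0,[0,0,0],[0,0,0]],
  [0,[0,0,0],[0,0,0]],
])

```text
t: 12.15
tool_pos: [0.6715, 0.0769, 0.029]
tool_rot: [2.218, 2.224, 0.001]
contact_force: [0.1, -0.4, -1.0]
opening: 0.0303
grip_force: 39.9
```

play_rows([
  [0,[0,0,0.02],[0,0,0]],
  [0,[0,0,0.02],[0,0,0]],
  [0,[0,0,0],[0,0,0]],
  [0,[0,0,0],[0,0,0]],
])

```text
t: 12.65
tool_pos: [0.6709, 0.0769, 0.0263]
tool_rot: [-2.218, -2.225, 0.0]
contact_force: [-1.0, 0.2, -2.0]
opening: 0.0302
grip_force: 39.9
```

play_rows([
  [0,[0,0,0.02],[0,0,0]],
  [0,[0,0,0.02],[0,0,0]],
  [0,[0,0,0],[0,0,0]],
  [0,[0,0,0],[0,0,0]],
])

```text
t: 13.15
tool_pos: [0.671, 0.0769, 0.0243]
tool_rot: [2.218, 2.225, 0.0]
contact_force: [0.9, -0.0, -1.8]
opening: 0.0301
grip_force: 39.9
```

play_rows([
  [0,[0,0,0.02],[0,0,0]],
  [0,[0,0,0.01],[0,0,0]],
  [0,[0,0,0],[0,0,0]],
  [0,[0,0,0],[0,0,0]],
])

```text
t: 13.65
tool_pos: [0.6713, 0.0769, 0.0242]
tool_rot: [2.218, 2.225, 0.0]
contact_force: [-2.9, 0.4, 5.0]
opening: 0.03
grip_force: 40.6
```

play_rows([
  [0.9,[0,0,0],[0,0,0]],
  [0.9,[0,0,0],[0,0,0]],
  [0.9,[0,0,0],[0,0,0]],
  [0.9,[0,0,-0.4],[0,0,0]],
  [0.9,[0,0,-0.8],[0,0,0]],
  [0.9,[0,0,-1],[0,0,0]],
  [0.9,[0,0,-0.3],[0,0,0]],
  [0.9,[0,0,0],[0,0,0]],
])

```text
t: 14.65
tool_pos: [0.6721, 0.0769, 0.1504]
tool_rot: [2.216, 2.223, 0.005]
contact_force: [-0.2, 0.6, -0.3]
opening: 0.0771
grip_force: 0.0
```

```bash
python3 go.py .442 -.0865 .14
```

```text
pos [0.6721 0.0769 0.1504] F [-0.2  0.6 -0.3] t 14.7 open 0.0771 turn [ 0.03 -0.    0.02]
shift shares [-3.25 -4.61  0.19]
```

play_rows([
  [0.9,[-0.54,-0.76,0],[0,0,0]],
  [0.9,[-0.54,-0.77,0],[0,0,0]],
  [0.9,[-0.54,-0.77,0],[0,0,0]],
  [0.9,[-0.54,-0.77,0],[0,0,0]],
  [0.9,[-0.54,-0.77,0],[0,0,0]],
  [0.9,[-0.54,-0.77,0.1],[0,0,0]],
  [0.9,[0,0,0],[0,0,0]],
  [0.9,[0,0,0],[0,0,0]],
])

```text
t: 15.65
tool_pos: [0.4406, -0.0855, 0.1417]
tool_rot: [-2.217, -2.223, 0.0]
contact_force: [-0.5, -0.7, -0.7]
opening: 0.0766
grip_force: 0.0
```

```bash
python3 go.py .443 -.0865 .035; python3 - <<'E'
from station import imaging
from h import *
for n,bx in(("top",(250,130,430,220)),("scene",(180,195,380,310))):
  im=imaging.get_image(n)
  for c,a,s in blobs(im,(0,150,80),(8,255,255),bx,10): print(n,c.round(1),a,s,ray(im,*c,.041))
  cv2.imwrite(f"pics/{n}4.png",cv2.resize(im["color"][130:280,270:430] if n=="top" else im["color"][110:290,220:380],(400,400)))
cv2.imwrite("pics/w4.png",np.hstack([cv2.imread("pics/top4.png"),cv2.imread("pics/scene4.png")]))
E
```

```text
pos [ 0.4406 -0.0855  0.1417] F [-0.5 -0.7 -0.7] t 15.7 open 0.0766 turn [-0.01 -0.01  0.02]
shift shares [-0.02  0.05  2.13]
top [272.2 158.9] 169 [267 148  11  23] [0.6728843  0.12904762 0.041     ]
top [293.7 159.6] 93 [287 154  14  12] [0.67032009 0.07647361 0.041     ]
top [357.8 204. ] 64 [352 198  12  14] [ 0.55716801 -0.07742429  0.041     ]
top [366.  205.7] 12 [364 203   5   7] [ 0.55278145 -0.097123    0.041     ]
top [377.7 212. ] 103 [369 205  20  15] [ 0.53696222 -0.12464219  0.041     ]
top [396.9 215.9] 59 [389 211  18   9] [ 0.5267052  -0.17041777  0.041     ]
scene [327.2 266.3] 165 [318 258  19  16] [0.67655849 0.07640791 0.041     ]
scene [355.3 284.5] 333 [344 269  23  32] [0.69501155 0.1315529  0.041     ]
```

View pics/w4.png

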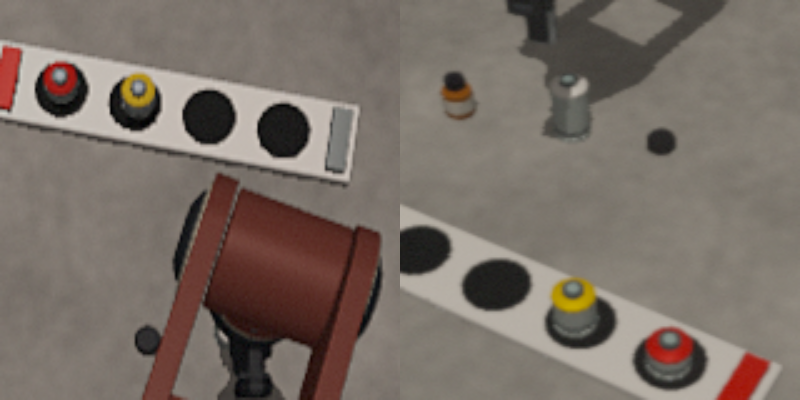

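Red and yellow stand centred on pads d and c. White is clear below the gripper, between the bottle (crop (458,95)) and the black disc (660,140).

play_rows([
  [0.9,[-0.02,0.05,0.6],[0,0,0]],
  [0.9,[0,0,0.6],[0,0,0]],
  [0.9,[0,0,0.5],[0,0,0]],
  [0.9,[0,0,0.3],[0,0,0]],
  [0.9,[0,0,0.2],[0,0,0]],
  [0.9,[0,0,0],[0,0,0]],
])

```text
t: 16.5
tool_pos: [0.4435, -0.0866, 0.0325]
tool_rot: [-2.217, -2.225, 0.001]
contact_force: [0.7, -0.1, -0.5]
opening: 0.0767
grip_force: 0.0
```

play_rows([
  [0,[0,0,0],[0,0,0]],
  [0,[0,0,0],[0,0,0]],
  [0,[0,0,0],[0,0,0]],
  [0,[0,0,0],[0,0,0]],
  [0,[0,0,0],[0,0,0]],
])

```text
t: 17.12
tool_pos: [0.4439, -0.0871, 0.0337]
tool_rot: [2.217, 2.224, 0.0]
contact_force: [-1.9, -0.0, 6.6]
opening: 0.0307
grip_force: 39.7
```

```bash
python3 go.py .6275 -.1430 .11
```

```text
pos [ 0.4439 -0.0871  0.0337] F [-1.9 -0.   6.6] t 17.1 open 0.0307 turn [0.01 0.   0.02]
shift shares [-1.13  3.67 -1.52]
```

play_rows([
  [0,[0,0,-0.4],[0,0,0]],
  [0,[0,0,-0.6],[0,0,0]],
  [0,[-0.1,0.4,-0.4],[0,0,0]],
  [0,[-0.25,0.8,0],[0,0,0]],
  [0,[-0.25,0.8,0],[0,0,0]],
  [0,[-0.25,0.8,0],[0,0,0]],
  [0,[-0.2,0.6,0],[0,0,0]],
  [0,[-0.08,0.27,0],[0,0,0]],
])

```text
t: 18.12
tool_pos: [0.6278, -0.1431, 0.1017]
tool_rot: [-2.218, -2.224, 0.001]
contact_force: [0.3, 0.6, -1.8]
opening: 0.031
grip_force: 40.2
```

play_rows([
  [0,[0,0,0],[0,0,0]],
  [0,[0,0,0],[0,0,0]],
])

```text
t: 18.38
tool_pos: [0.626, -0.1422, 0.1022]
tool_rot: [-2.217, -2.224, 0.001]
contact_force: [0.1, -0.5, -1.5]
opening: 0.0308
grip_force: 40.2
```

```bash
python3 go.py .6275 -.1437 .0487
```

```text
pos [ 0.626  -0.1422  0.1022] F [ 0.1 -0.5 -1.5] t 18.4 open 0.0308 turn [-0.01 -0.    0.02]
shift shares [-0.03  0.03  1.07]
```

play_rows([
  [0,[-0.02,0.02,0.4],[0,0,0]],
  [0,[0,0,0.3],[0,0,0]],
  [0,[0,0,0.15],[0,0,0]],
  [0,[0,0,0.08],[0,0,0]],
  [0,[0,0,0.05],[0,0,0]],
  [0,[0,0,0.03],[0,0,0]],
  [0,[0,0,0],[0,0,0]],
  [0,[0,0,0],[0,0,0]],
])

```text
t: 19.38
tool_pos: [0.6284, -0.1438, 0.0527]
tool_rot: [2.218, 2.224, 0.0]
contact_force: [-0.3, -0.0, -2.0]
opening: 0.0309
grip_force: 40.2
```

play_rows([
  [0,[0,0,0.03],[0,0,0]],
  [0,[0,0,0],[0,0,0]],
  [0,[0,0,0],[0,0,0]],
])

```text
t: 19.75
tool_pos: [0.6281, -0.1437, 0.0508]
tool_rot: [-2.218, -2.225, 0.0]
contact_force: [-0.1, 0.2, -2.0]
opening: 0.031
grip_force: 40.2
```

play_rows([
  [0,[0,0,0.03],[0,0,0]],
  [0,[0,0,0.02],[0,0,0]],
  [0,[0,0,0],[0,0,0]],
  [0,[0,0,0],[0,0,0]],
])

```text
t: 20.25
tool_pos: [0.6282, -0.1438, 0.0488]
tool_rot: [2.218, 2.225, -0.0]
contact_force: [-2.2, -0.0, 2.7]
opening: 0.0311
grip_force: 40.4
```

Contact made, so I'll release, lift, and go to blue (0.469, -0.277).

play_rows([
  [0.9,[0,0,0],[0,0,0]],
  [0.9,[0,0,0],[0,0,0]],
  [0.9,[0,0,0],[0,0,0]],
  [0.9,[0,0,-0.4],[0,0,0]],
  [0.9,[0,0,-0.8],[0,0,0]],
  [0.9,[0,0,-0.9],[0,0,0]],
  [0.9,[0,0,0],[0,0,0]],
  [0.9,[0,0,0],[0,0,0]],
])

```text
t: 21.25
tool_pos: [0.6283, -0.1438, 0.1544]
tool_rot: [2.217, 2.224, 0.001]
contact_force: [0.9, -0.3, -0.6]
opening: 0.0764
grip_force: 0.0
```

```bash
python3 go.py .469 -.2768 .14
```

```text
pos [ 0.6283 -0.1438  0.1544] F [ 0.9 -0.3 -0.6] t 21.2 open 0.0764 turn [0.01 0.   0.02]
shift shares [-2.65 -3.2   0.28]
```

play_rows([
  [0.9,[-0.53,-0.64,0],[0,0,0]],
  [0.9,[-0.53,-0.64,0],[0,0,0]],
  [0.9,[-0.53,-0.64,0],[0,0,0]],
  [0.9,[-0.53,-0.64,0.1],[0,0,0]],
  [0.9,[-0.53,-0.64,0.18],[0,0,0]],
  [0.9,[0,0,0],[0,0,0]],
  [0.9,[0,0,0],[0,0,0]],
])

```text
t: 22.12
tool_pos: [0.4684, -0.2762, 0.1385]
tool_rot: [-2.217, -2.223, -0.0]
contact_force: [-0.6, -0.1, 0.3]
opening: 0.0771
grip_force: 0.0
```

```bash
python3 go.py .469 -.2768 .025; python3 - <<'E'
from station import imaging
from h import *
t=imaging.get_image("top")["color"];s=imaging.get_image("scene")["color"]
cv2.imwrite("pics/b5.png",np.hstack([cv2.resize(t[130:280,270:430],(400,400)),cv2.resize(s[110:290,160:340],(400,400))]))
E
```

```text
pos [ 0.4684 -0.2762  0.1385] F [-0.6 -0.1  0.3] t 22.1 open 0.0771 turn [-0.01 -0.01  0.02]
shift shares [-0.01  0.01  2.27]
```

View pics/b5.png

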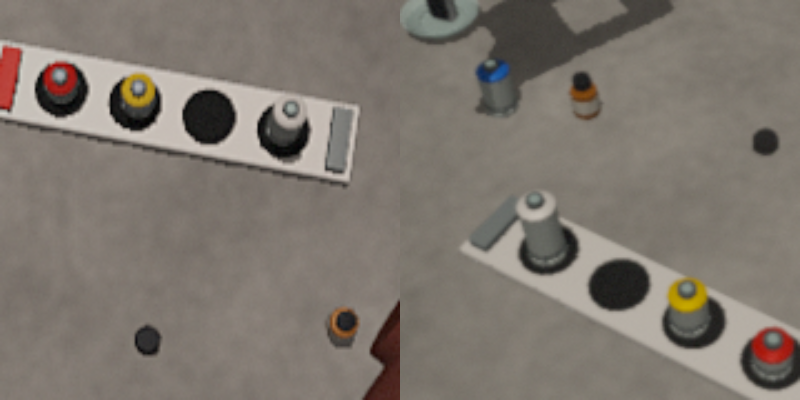

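White stands upright on pad a and the bottle hasn't moved. Pad b is free for blue, so I'll descend.

play_rows([
  [0.9,[0,0.01,0.7],[0,0,0]],
  [0.9,[0,0,0.7],[0,0,0]],
  [0.9,[0,0,0.5],[0,0,0]],
  [0.9,[0,0,0.25],[0,0,0]],
  [0.9,[0,0,0.15],[0,0,0]],
  [0.9,[0,0,0],[0,0,0]],
])

```text
t: 22.98
tool_pos: [0.4694, -0.2767, 0.0246]
tool_rot: [2.217, 2.225, 0.0]
contact_force: [-0.8, 0.3, 0.2]
opening: 0.0768
grip_force: 0.0
```

play_rows([
  [0,[0,0,0],[0,0,0]],
  [0,[0,0,0],[0,0,0]],
  [0,[0,0,0],[0,0,0]],
  [0,[0,0,0],[0,0,0]],
  [0,[0,0,0],[0,0,0]],
])

```text
t: 23.6
tool_pos: [0.4694, -0.2772, 0.0252]
tool_rot: [2.217, 2.224, -0.0]
contact_force: [-1.2, -0.0, 5.5]
opening: 0.031
grip_force: 39.9
```

```bash
python3 go.py .6418 -.0701 .13
```

```text
pos [ 0.4694 -0.2772  0.0252] F [-1.2 -0.   5.5] t 23.6 open 0.031 turn [0.   0.01 0.02]
shift shares [ 4.13  3.46 -2.1 ]
```

play_rows([
  [0,[0,0,-0.4],[0,0,0]],
  [0,[0,0,-0.8],[0,0,0]],
  [0,[0.2,0.15,-0.8],[0,0,0]],
  [0,[0.7,0.55,-0.1],[0,0,0]],
  [0,[0.75,0.65,0],[0,0,0]],
  [0,[0.75,0.65,0],[0,0,0]],
  [0,[0.75,0.65,0],[0,0,0]],
  [0,[0.7,0.6,0],[0,0,0]],
])

```text
t: 24.6
tool_pos: [0.6318, -0.0822, 0.1299]
tool_rot: [2.217, 2.225, 0.0]
contact_force: [-0.5, -1.4, -1.5]
opening: 0.0304
grip_force: 40.1
```

play_rows([
  [0,[0.28,0.2,0],[0,0,0]],
  [0,[0,0,0],[0,0,0]],
  [0,[0,0,0],[0,0,0]],
])

```text
t: 24.98
tool_pos: [0.6401, -0.0707, 0.1292]
tool_rot: [-2.219, -2.224, 0.001]
contact_force: [-0.2, 0.1, -1.3]
opening: 0.0307
grip_force: 40.2
```

```bash
python3 go.py .6418 -.0703 .0402
```

```text
pos [ 0.6401 -0.0707  0.1292] F [-0.2  0.1 -1.3] t 25.0 open 0.0307 turn [-0.01  0.    0.01]
shift shares [0.01 0.04 1.78]
```

play_rows([
  [0,[0.01,0.03,0.6],[0,0,0]],
  [0,[0,0,0.5],[0,0,0]],
  [0,[0,0,0.3],[0,0,0]],
  [0,[0,0,0.15],[0,0,0]],
  [0,[0,0,0.1],[0,0,0]],
  [0,[0,0,0.05],[0,0,0]],
  [0,[0,0,0],[0,0,0]],
  [0,[0,0,0],[0,0,0]],
])

```text
t: 25.98
tool_pos: [0.6428, -0.0692, 0.0449]
tool_rot: [2.217, 2.224, 0.001]
contact_force: [-0.2, 0.4, -1.3]
opening: 0.031
grip_force: 40.2
```

play_rows([
  [0,[0,0,0.03],[0,0,0]],
  [0,[0,0,0],[0,0,0]],
  [0,[0,0,0],[0,0,0]],
])

```text
t: 26.35
tool_pos: [0.6424, -0.0692, 0.0428]
tool_rot: [-2.218, -2.225, 0.0]
contact_force: [0.3, -0.4, -0.9]
opening: 0.0307
grip_force: 40.2
```

play_rows([
  [0,[0,0,0.03],[0,0,0]],
  [0,[0,0,0.02],[0,0,0]],
  [0,[0,0,0],[0,0,0]],
  [0,[0,0,0],[0,0,0]],
])

```text
t: 26.85
tool_pos: [0.6424, -0.0692, 0.0403]
tool_rot: [2.218, 2.225, 0.0]
contact_force: [-0.2, 0.1, -1.1]
opening: 0.0311
grip_force: 40.2
```

play_rows([
  [0,[0,0,0.02],[0,0,0]],
  [0,[0,0,0.01],[0,0,0]],
  [0,[0,0,0],[0,0,0]],
  [0,[0,0,0],[0,0,0]],
])

```text
t: 27.35
tool_pos: [0.6427, -0.0693, 0.0403]
tool_rot: [2.218, 2.225, 0.0]
contact_force: [-4.0, 0.9, 7.1]
opening: 0.0306
grip_force: 40.9
```

Contact made, so I'll release, lift clear, and back away toward the base to open the view.

play_rows([
  [0.9,[0,0,0],[0,0,0]],
  [0.9,[0,0,0],[0,0,0]],
  [0.9,[0,0,0],[0,0,0]],
  [0.9,[0,0,-0.4],[0,0,0]],
  [0.9,[0,0,-0.8],[0,0,0]],
  [0.9,[0,0,-1],[0,0,0]],
  [0.9,[0,-0.5,-0.8],[0,0,0]],
  [0.9,[0,-0.9,-0.3],[0,0,0]],
])

```text
t: 28.35
tool_pos: [0.5743, -0.07, 0.2098]
tool_rot: [2.212, 2.22, 0.007]
contact_force: [-0.3, -0.4, -0.2]
opening: 0.077
grip_force: 0.0
```

play_rows([
  [0.9,[0,-0.9,0],[0,0,0]],
  [0.9,[0,-0.9,0],[0,0,0]],
  [0.9,[0,0,0],[0,0,0]],
  [0.9,[0,0,0],[0,0,0]],
  [0.9,[0,0,0],[0,0,0]],
])

```text
t: 28.98
tool_pos: [0.4835, -0.0699, 0.2047]
tool_rot: [2.217, 2.224, 0.001]
contact_force: [-0.2, 0.4, -0.2]
opening: 0.0767
grip_force: 0.0
```

```bash
python3 - <<'E'
from station import imaging
from h import *
pad=dict(red=(.6703,.0768),yellow=(.656,.0033),blue=(.6418,-.0701),white=(.6275,-.1437))
rng=dict(yellow=((18,120,90),(35,255,255)),red=((0,150,90),(8,255,255)),blue=((100,120,60),(125,255,255)))
H=dict(yellow=.047,red=.035,blue=.059)
I={n:imaging.get_image(n) for n in("top","scene")}
for k in rng:
  for n in I:
    for c,a,s in blobs(I[n],*rng[k],(250,130,430,220) if n=="top" else (180,150,380,310),10):
      p=ray(I[n],*c,H[k]+.006)[:2]
      print(k,n,c.round(1),((p-pad[k])*1000).round(1))
cv2.imwrite("pics/f.png",np.hstack([cv2.resize(I["top"]["color"][120:280,250:460],(400,305)),cv2.resize(I["scene"]["color"][110:310,180:400],(400,305))]))
E
```

```text
yellow top [324.7 163.8] [-0.9 -2.6]
yellow scene [289.1 243.4] [ 4.3 -2.7]
red top [272.3 158.9] [ 2.8 52.2]
red top [293.7 159.6] [ 0.  -0.3]
red top [347.6 171.4] [ -31.8 -131.8]
red top [357.1 175. ] [ -41.3 -154.7]
red top [376.2 180.8] [ -56.6 -200.6]
red top [396.2 187.8] [ -74.7 -248.5]
red top [410.8 189.1] [ -78.3 -283.7]
red scene [327.1 266.2] [ 6.  -0.6]
red scene [355.3 284.4] [24.5 54.7]
blue top [357.  163.4] [10.  -6.5]
blue scene [255.  223.7] [5.9 0.9]
```

View pics/f.png

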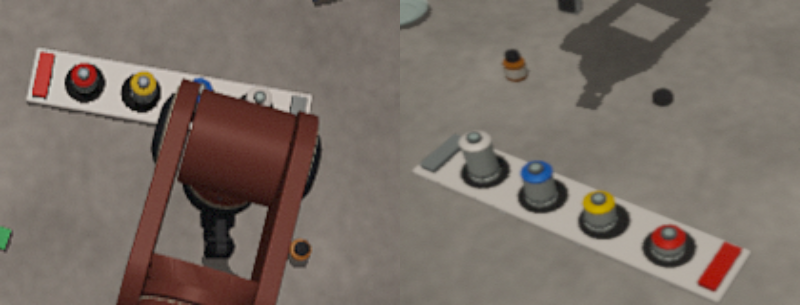

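The scene view shows white, blue, yellow and red upright on their pads from the grey end to the red end, each within about 5 mm of centre. The bottle is standing in place and the arm touches nothing. In the top view the arm only hides part of blue. I'll hand the job in.

```bash
python3 -c "
from station import ctrl
print(ctrl.finish_job())"
```

```text
the job is handed in; nothing more can be done
None
```

I handed the job in at about 29 s: all four objectives stand lens up on their pads, red, yellow, blue, white from the red stop, each about 5 mm or less off centre by the cameras (white checked by eye only), with the bottle left in place; no verdict came back.

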